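# Lid and bail clamp on a packed sample case

### The job

The sample case is packed: close it up. Take its lid (the plate with the finger grip) out of the rack, lay it flat on the bench with the grip upward and let go, then take it again by the grip and put it on the case, fully home all round; lastly swing the wire bail over the lid and press it right down. Leave the sieve sheet, jar, cups and tape where they are, and leave the lid clamped and untouched.

Things in the scene. Friction and masses are not known exactly. Their poses are not given: they have to be found in the camera images.
- case: Fixed open steel case, packed with low capped jars, 60 mm high. Flange 124 (x) by 170 (y) mm outside, 16 mm wide, 6 mm thick; body below it 108 by 154 mm. Origin: centre of its underside, on the bench; x across, y along the long side, z up. Two bail hinge posts (14 by 16 mm, 76 mm high) stand outside its +y end at x = -42 and 42 mm, y = 100 mm.
- case_mouth (a point): Centre of the case's mouth, level with the flange's top, 60 mm above the bench; axes as the case's. The opening is 92 (x) by 138 (y) mm.
- bail (a joint): Angle of the case's U-shaped wire bail (10 mm steel rod, stiff hinge, stays where left), rad: 0 = right down on a seated lid; grows as it swings up towards the hinge side, 1.57 upright, stop at 1.95. Its arms run at x = -42 and 42 mm of the case, 168 mm from hinge axis to crossbar. 3 to 5 N at the crossbar move it.
- bail_bar (a point): Middle of the bail's crossbar, which is 84 mm long, 10 mm thick and parallel to the case's x. Bail down: 68 mm to the -y side of the case's centre, axis 71 mm above the bench (5 mm above the seated lid's top face).
- bail_hinge (a point): Middle of the bail's hinge axis (parallel to the case's x), 100 mm to the +y side of the case's centre, 71 mm above the bench; axes as the case's.
- lid: Loose aluminium lid: plate 124 (x) by 170 (y) mm, z = 0 to 6 mm. Origin: centre of its underside. Solid grip fin on top, centred, 12 (x) by 94 (y) mm, z = 6 to 32. Pad below for the mouth: 88 by 134 mm to z = -4, 80 by 126 to -8. Starts upright in the rack on its -x edge: x axis up, z (fin) level, towards the robot. Seated: origin at case_mouth, z up, y along the case's y, either way round.
- rack: Fixed grey plastic rack, base 150 (x) by 180 (y) by 8 mm; origin: centre of its underside. Two slots 8 mm wide along y, at x = -40 and 40 mm; each has a wall 6 mm thick on its +x side up to 22 mm and one on its -x side up to 48 mm above the bench. One slot holds the lid, the other the sieve sheet.
- sieve: Bystander: slotted steel sieve sheet 110 by 160 by 6 mm without a grip, standing in the other slot of the rack. Origin: centre of one face.
- jar: Bystander: closed jar 70 mm in diameter, 110 mm high; origin: centre of its underside.
- cups: Bystander: stack of white cups 80 mm in diameter, 126 mm high; origin: centre of its underside.
- tape: Bystander: roll of tape lying flat, 100 mm in diameter, 48 mm high; origin: centre of its underside.
Things that resemble listed ones, but are neither listed nor needed, are in the scene too. Of the things that look like the case, the smaller one is meant. What is shaped like the lid but orange is not meant.

How it is judged (in metres and radians):
On the way, in this order (a step that is already met when the one before it is completed fails the run):
1. the lid lies flat on the bench, grip upward, let go and at rest, clear of the case (angle between lid's own z axis and vertical below 0.12 rad and height (world z) of lid below 0.03 m and contact force between the fingers and lid below 0.1 N and linear speed of lid below 0.02 m/s and horizontal distance between lid and case_mouth above 0.1 m), for 0.2 s.
2. the lid sits fully home on the case, grip upward, with the bail not yet over it (z of lid in the frame of case_mouth between -0.003 and 0.003 m and horizontal distance between lid and case_mouth below 0.006 m and angle between lid's own z axis and vertical below 0.04 rad and angle between the y axis of lid and the y axis of case_mouth, either way round below 0.08 rad and value of joint bail above 0.3 rad), for 0.2 s.
At the end, for the whole second after the job is handed in: The lid is seated on the case, grip upward: its origin within 6 mm of the mouth's centre in plan and 3 mm in height, level within 0.04 rad, its long side along the case's within 0.08 rad, at rest; and the bail is down over it (joint under 0.04 rad) (z of lid in the frame of case_mouth between -0.003 and 0.003 m and horizontal distance between lid and case_mouth below 0.006 m and angle between lid's own z axis and vertical below 0.04 rad and angle between the y axis of lid and the y axis of case_mouth, either way round below 0.08 rad and value of joint bail below 0.04 rad and linear speed of lid below 0.01 m/s); the robot touches nothing.
It fails at once if the sieve sheet is moved by more than 30 mm (distance of sieve from where it was at the start of the episode above 0.03 m).
It fails at once if the jar is moved by more than 30 mm (distance of jar from where it was at the start of the episode above 0.03 m).
It fails at once if the cups are moved by more than 30 mm (distance of cups from where it was at the start of the episode above 0.03 m).
It fails at once if the tape is moved by more than 30 mm (distance of tape from where it was at the start of the episode above 0.03 m).
It also fails if it takes over 72 s, if anything falls off the work surface, if the arm or the gripper's body presses on something with over 40 N, if the wrist force passes 120 N, or if a joint passes its speed limit or range.

### The arm

A 6-joint arm with a two-finger parallel gripper is mounted at the origin on the work surface. World frame = base frame: x ahead of the robot, y to its left, z up, the work surface at z = 0. Lengths are in mm, angles in rad, forces in N, time in s.
With the tool pointing down it reaches from about 275 to 825 mm from the base axis. Payload 5.2 kg.
Tool frame: the origin (TCP) lies at the very end of the fingers, on their centre line; the grasp point (between the pads) lies 19 mm behind it; z points along the fingers, y is the line along which they close (so a half turn about z gives the same grasp; the last joint's range is limited). The gripper opens to 93 mm and grips with 3 to 60 N. Pads are 15 mm wide; open, the fingers measure 128 mm over their backs; the gripper's body (75 mm by 188 mm) begins 65 mm behind the grasp point.
Start: joints at [0.943, 0.259, 1.535, -0, 1.348, -0.203], TCP at [226.656, 501.131, 218.653] pointing down, gripper open.
Joint ranges: [-3.14, 3.14], [-0.91, 2.08], [0.19, 2.58], [-1.22, 4.36], [0.22, 2.71], [-3.12, 3.12]. Speed limits (rad/s): [2.57, 2.57, 3.14, 3.14, 3.14, 3.14].

### API

Orientations are given as [roll, pitch, yaw] about the fixed x, y, z axes, in that order (R = Rz(yaw) Ry(pitch) Rx(roll)).
In Python, from bench import robot gives the robot as it stands. The module is installed in compiled form; this text tells all that it offers. Calls block until the motion is done:
- robot.move_ptp(position, orientation): joint-space move of the TCP to a pose.
- robot.move_linear(position, ori=None, speed=150, f_stop=None): straight line of the TCP; ori=None keeps the orientation; speed is the mean speed in mm/s. With f_stop (N) it stops when the force on the tool has changed by that much, and returns True; else False.
- robot.move_j(angles): joint-space move.
- robot.move_gripper(opening): opening from 0.0 (shut) to 1.0 (fully open); the grip force is fixed at half the most; returns when the fingers have stopped.
- robot.sleep(seconds).
- robot.inverse_kinematics(position, orientation): joint angles nearest the present ones, or None.
- robot.get_image(name): name is "scene" or "top"; returns a dict with "img" (420x560x3 uint8, blue, green, red), "fovy" (degrees; the focal length in pixels is half the picture's height over the tangent of half this angle, whatever the lens; pixels are square), "cx", "cy" (the principal point, pixels), "eye" and "orientation" of the camera in the world. Camera axes: x right, y down, z forward; pixel columns grow to the right and rows downward; lengths in mm; the calibration is good to about 2 mm. A picture is of the moment at which its call begins. There is no depth.
A pose or a line that the arm cannot do raises robot.MotionError and nothing moves.
- robot.hand_in(): hands the job in; it is judged then, once.
Readings, each from a call of its own:
- robot.current_t(): time.
- robot.current_qpos(): joint angles.
- robot.current_joint_vel(): joint speeds.
- robot.current_joint_efforts(): joint torques, N m.
- robot.current_tcp_pos(): TCP position.
- robot.current_eef_rot(): TCP orientation.
- robot.current_contact_force(): force on the tool from outside, world axes, zero at the start.
- robot.current_ft_torque(): the same for the moment, N m.
- robot.current_gripper_width(): opening from 0.0 (shut) to 1.0 (fully open).
- robot.current_finger_force(): force on a finger pad.
Only numpy, scipy, OpenCV 4.12 (cv2) and the standard library are available. Lean on these libraries where they do the work, as an engineer would, in place of code of your own. Each camera call takes 0.05 s, during which the arm holds its last target. There are 200 camera calls.

## Working session

There is one attempt and no reset: what is moved stays moved. The work goes in short steps, each a Python script; the robot and the scene stay as the last script left them, time stands still between calls to the robot, and variables do not carry over. Pictures are saved under pics/ and viewed, at most 12 in all, crops included, and the job is handed in when it is done.

```bash
mkdir -p pics; cat > h.py <<'E'
import numpy as np, cv2
from scipy.spatial.transform import Rotation as R
from bench import robot
def grab(n,f=None):
    d=robot.get_image(n)
    if f: cv2.imwrite(f'pics/{f}.png',d['img'])
    return d
def cam(d):
    f=d['img'].shape[0]/2/np.tan(np.radians(d['fovy'])/2)
    o=np.array(d['orientation'],float)
    M=o if o.shape==(3,3) else R.from_euler('xyz',o).as_matrix()
    return f,M,np.array(d['eye'],float)
def ray(d,p):
    f,M,e=cam(d); v=M@np.array([(p[0]-d['cx'])/f,(p[1]-d['cy'])/f,1.]); return e,v/np.linalg.norm(v)
def plane(d,p,z):
    e,v=ray(d,p); return e+v*(z-e[2])/v[2]
def tri(d1,p1,d2,p2):
    e1,v1=ray(d1,p1);e2,v2=ray(d2,p2)
    A=np.stack([v1,-v2],1); s=np.linalg.lstsq(A,e2-e1,rcond=None)[0]
    a,b=e1+v1*s[0],e2+v2*s[1]; return (a+b)/2,np.linalg.norm(a-b)
def proj(d,P):
    f,M,e=cam(d); c=M.T@(np.array(P,float)-e); return np.array([d['cx']+f*c[0]/c[2],d['cy']+f*c[1]/c[2]])
E
python3 - <<'E'
from h import *
for n in('scene','top'):
    d=grab(n,n+'0'); print(n,d['fovy'],d['cx'],d['cy'],d['eye'],d['orientation'],d['img'].shape)
print(robot.current_t(),robot.current_eef_rot())
E
```

```text
scene 50.353336859187465 289.6872351013877 209.38986190520797 [ 885.74217163 -587.05460455  843.07828176] [-2.39538165  0.01142303  0.58475681] (420, 560, 3)
top 56.12658587069207 274.04987734757555 207.8289058335761 [ 321.87801356   -8.77994257 1200.19048305] [-3.00173335  0.00357416 -1.58999483] (420, 560, 3)
0.1 [-3.13999503e+00 -3.40121245e-04  2.71675301e+00]
```

View pics/scene0.png

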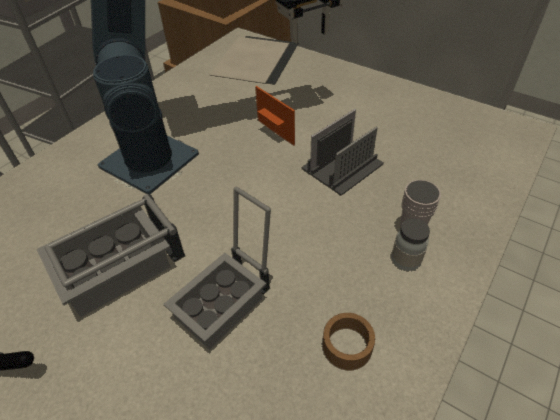

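View pics/top0.png

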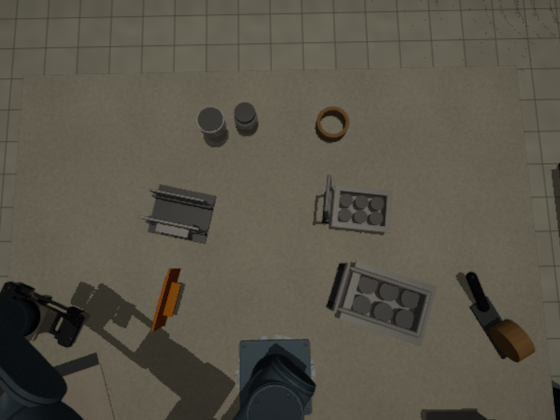

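Scene view: the small grey case is at (217,298) with its bail upright, and a larger look-alike is at (110,255). The rack is at (343,165): plain plate at (333,140), slotted sieve at (356,155). The orange plate is at (275,118). In the top view the small case is at (360,210), the large one at (385,300), and the rack at (180,212). The smaller case and the grey plate in the rack fit the description. One enlarged crop to confirm.

```bash
python3 - <<'E'
import cv2,numpy as np
s=cv2.imread('pics/scene0.png');t=cv2.imread('pics/top0.png')
g=lambda i,x,y:cv2.resize(cv2.convertScaleAbs(i[y:y+100,x:x+133],alpha=1.6),(400,300),interpolation=cv2.INTER_CUBIC)
a=np.vstack([np.hstack([g(t,120,165),g(t,290,160)]),np.hstack([g(s,285,95),cv2.resize(cv2.convertScaleAbs(s[180:350,155:295],alpha=1.6),(400,300),interpolation=cv2.INTER_CUBIC)])])
cv2.imwrite('pics/crop0.png',a)
E
```

```text
(no output)
```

View pics/crop0.png

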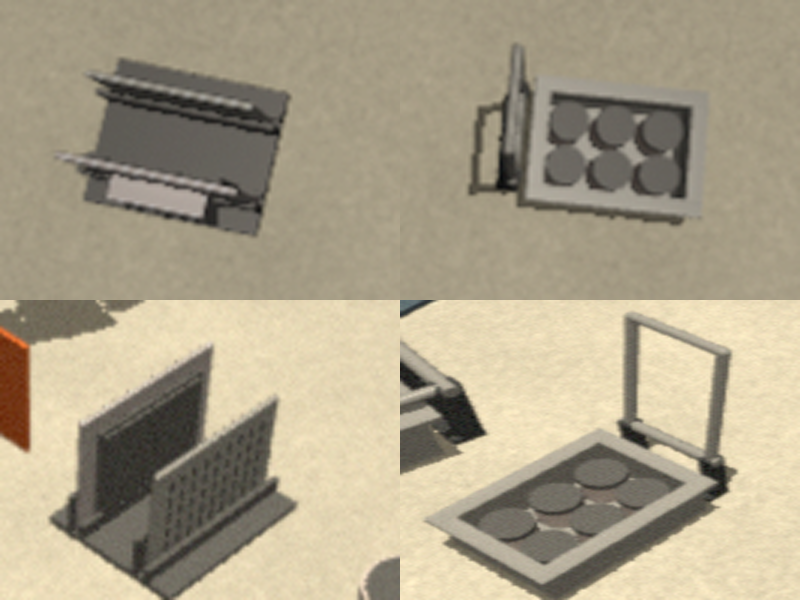

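The crop confirms it. Lid: the plain plate with a fin facing the robot, near-side slot, top edge in the top view at about (138,217)-(200,228). Sieve: the slotted sheet behind it. The small case has its bail upright. Next I'll refine the edges and triangulate.

```bash
cat >> h.py <<'E'
def edge(img,a,b,w=4,lo=.12,hi=.88,n=40):
    """sub-pixel line near segment a-b: strongest colour step across it -> (point,dir)"""
    a,b=np.array(a,float),np.array(b,float); t=(b-a)/np.linalg.norm(b-a); nn=np.array([-t[1],t[0]])
    s=np.arange(-w,w+.01,.25); L=cv2.cvtColor(cv2.GaussianBlur(img,(0,0),.7),cv2.COLOR_BGR2Lab).astype(np.float32)
    P=[]
    for u in np.linspace(lo,hi,n):
        q=(a+(b-a)*u)+s[:,None]*nn
        v=cv2.remap(L,q[:,0].astype(np.float32)[None],q[:,1].astype(np.float32)[None],cv2.INTER_LINEAR)[0]
        g=np.linalg.norm(v[2:]-v[:-2],axis=1); k=g.argmax(); P.append(q[k+1])
    x,y,x0,y0=0,0,0,0
    l=cv2.fitLine(np.array(P,np.float32),cv2.DIST_HUBER,0,.01,.01).ravel()
    return l[2:],l[:2]
def meet(l,m):
    s=np.linalg.solve(np.stack([l[1],-m[1]],1),m[0]-l[0]); return l[0]+l[1]*s[0]
def quad(img,c,w=4,**k):
    L=[edge(img,c[i],c[(i+1)%4],w,**k) for i in range(4)]
    return np.array([meet(L[i-1],L[i]) for i in range(4)])
E
python3 - <<'E'
from h import *
np.set_printoptions(precision=1,suppress=True)
s,t=grab('scene'),grab('top')
# order: hinge end left.. : (+y,+x?) same physical order in both: far-hinge..
ct=[(336,185),(392.4,190.7),(389,231.7),(331,228.3)]
cs=[(266.3,284.8),(205.75,341.5),(163.75,304.7),(225,254.8)]
for c in range(4): print('rough',*tri(t,ct[c],s,cs[c]))
qt,qs=quad(t['img'],ct,3),quad(s['img'],cs,3)
print(qt,qs)
for c in range(4): print('ref',*tri(t,qt[c],s,qs[c]),plane(t,qt[c],60)[:2],plane(s,qs[c],60)[:2])
print('lid top edge',tri(t,(138.3,216.7),s,(312.3,136.7)),tri(t,(199.8,228.3),s,(355.5,110.7)))
for p,q in[((138.3,216.7),(312.3,136.7)),((199.8,228.3),(355.5,110.7)),((312.3,136.7),(355.5,110.7))]: pass
print('plane132',plane(t,(138.3,216.7),132),plane(t,(199.8,228.3),132),plane(s,(312.3,136.7),132),plane(s,(355.5,110.7),132))
im=np.hstack([cv2.resize(d['img'][y:y+75,x:x+100],(400,300),interpolation=cv2.INTER_CUBIC) for d,x,y in[(t,310,165)]]+[cv2.resize(s['img'][180:360,100:340],(400,300))])
for p in qt: cv2.circle(im,tuple(int(v) for v in((p-[310,165])*4+2)),2,(0,0,255),-1)
for p in qs: cv2.circle(im,tuple(int(v) for v in((p-[100,180])*[400/240,300/180]))if 0 else (int((p[0]-100)*400/240)+400,int((p[1]-180)*300/180)),2,(0,0,255),-1)
l=np.hstack([cv2.resize(d['img'][y:y+60,x:x+80],(400,300),interpolation=cv2.INTER_CUBIC) for d,x,y in[(t,130,185),(s,295,95)]])
cv2.imwrite('pics/fit0.png',cv2.convertScaleAbs(np.vstack([im,l]),alpha=1.5))
E
```

```text
rough [ 550.3 -190.5   53.7] 6.21072561730181
rough [ 528.9 -356.1   55.2] 4.784155856401732
rough [ 406.8 -340.4   54.6] 0.8796242270197097
rough [ 422.9 -171.8   44. ] 6.5151528983394815
[[334.1 188.2]
 [392.7 189.5]
 [389.8 234.4]
 [331.  228.3]] [[265.9 282.6]
 [204.8 340.8]
 [162.3 303.9]
 [224.6 251.5]]
ref [ 542.9 -184.4   47.5] 9.065980055534407 [ 537.2 -185.5] [ 551.5 -187.6]
ref [ 530.2 -356.6   60.7] 1.424501002179897 [ 529.8 -357.4] [ 530.4 -355.9]
ref [ 400.2 -341.4   52.4] 4.861740366645767 [ 398.1 -341.1] [ 406.7 -342.1]
ref [ 422.  -170.3   53.8] 6.547907179767591 [ 419.2 -171.7] [ 428.1 -171.3]
lid top edge (array([416.3, 332.6,  72. ]), np.float64(131.74463729074523)) (array([464.8, 213.3, 207.6]), np.float64(120.32905807048606))
plane132 [455.1 363.6 132. ] [420.1 195.2 132. ] [425.1 198.4 132. ] [464.6 358.2 132. ]
```

View pics/fit0.png

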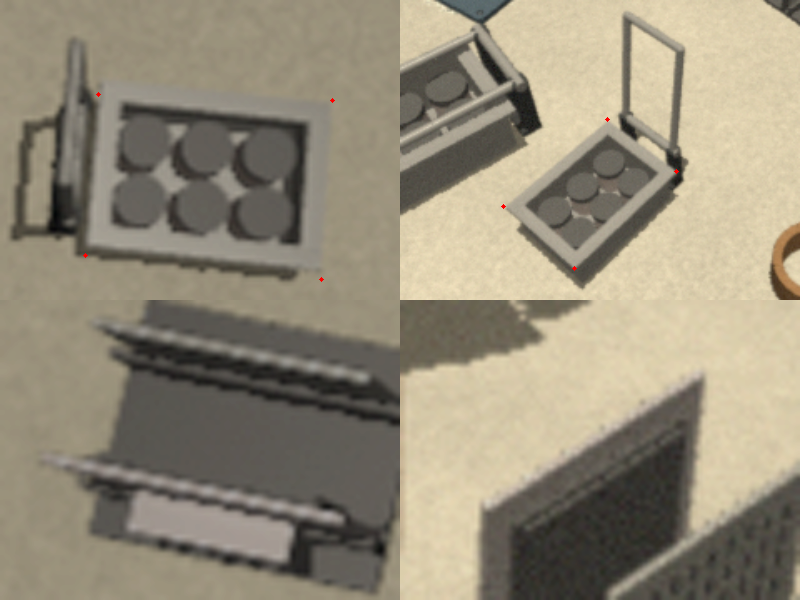

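The view shows the fit missing at (98,94), (321,279) and (607,119) in the composite, so those initial edges were poor. The lid's top-edge ends are (138.3,216.9)/(198.9,228.9) in top and (355.5,109.5)/(311.9,135.9) in scene. I'll use tighter searches and the correct correspondence.

```bash
cat > case.py <<'E'
from h import *
np.set_printoptions(precision=1,suppress=True)
s,t=grab('scene'),grab('top')
f=lambda p,o,k:[((x+.5)/k-.5+o[0],(y+.5)/k-.5+o[1]) for x,y in p]
ct=f([(103,82),(334,101),(322,268),(84,252)],(310,165),4)
mt=f([(122,104),(308,124),(300,245),(108,235)],(310,165),4)
cs=[(266.3,284.3),(204.5,341.2),(163.,303.7),(224.6,254.3)]
g=lambda p:[(100+(x-400+.5)*.6-.5,180+(y+.5)*.6-.5) for x,y in p]
cs=g([(676,173),(574,269),(503,205),(608,123)]); ms=g([(655,173),(578,248),(526,206),(608,138)])
def rect(P):
    P=np.array(P)[:,:2]; c=P.mean(0); y=(P[0]+P[3]-P[1]-P[2]); return c,np.arctan2(-y[0],y[1]),np.linalg.norm(P-np.roll(P,-1,0),axis=1)
for nm,a,b in(('outer',ct,cs),('mouth',mt,ms)):
    for w in(0,2):
        qa,qb=(np.array(a),np.array(b)) if w==0 else (quad(t['img'],a,w),quad(s['img'],b,w))
        print(nm,w,'z',np.array([tri(t,p,s,q)[0][2] for p,q in zip(qa,qb)]))
        for d,q in((t,qa),(s,qb)): print('   ',*rect([plane(d,p,60) for p in q]))
a=tri(t,(138.3,216.9),s,(355.5,109.5));b=tri(t,(198.9,228.9),s,(311.9,135.9))
print('lid',a,b,np.linalg.norm(a[0]-b[0]))
print(plane(t,(138.3,216.9),132),plane(s,(355.5,109.5),132),plane(t,(198.9,228.9),132),plane(s,(311.9,135.9),132))
# bail crossbar
for z in(239,):
    print('bar ends scene',plane(s,(235.5,190.2),z),plane(s,(269.5,208.3),z))
print('bar tri', tri(t,(328.5,176),s,(269.5,208.3)))
E
python3 case.py
```

```text
outer 0 z [55.5 60.4 63.2 48.5]
    [ 475.7 -265.4] -0.09524424877338021 [169.9 123.6 172.4 126.6]
    [ 479.3 -266. ] -0.14942857777889465 [168.3 127.3 167.6 121.1]
outer 2 z [58.8 58.8 58.2 57.4]
    [ 476.8 -264.6] -0.12193430852208063 [171.2 123.7 170.9 126.5]
    [ 479.1 -264.5] -0.12438124352397728 [170.  124.2 171.5 124.5]
mouth 0 z [58.6 59.3 56.9 45.1]
    [ 474.6 -264.4] -0.10021090968882593 [136.8  89.5 139.2  97.5]
    [ 480.4 -265.1] -0.12303037195266918 [131.   89.2 133.5  83.6]
mouth 2 z [59.8 57.8 59.1 57. ]
    [ 477.  -264.6] -0.12110896744055746 [137.2  88.9 136.4  93.4]
    [ 479.2 -264.5] -0.12701534735102932 [137.2  92.1 137.8  90.9]
lid (array([457.4, 367.1, 127.1]), np.float64(5.540502947777865)) (array([420.5, 199.4, 131.3]), np.float64(5.029457612475695)) 171.79207612244963
[454.6 363.6 132. ] [462.  363.2 132. ] [418.5 197.6 132. ] [422.6 200.7 132. ]
bar ends scene [ 456.5 -139.8  239. ] [ 538.9 -143.1  239. ]
bar tri (array([ 536.6, -143.8,  237.8]), np.float64(4.468591749479438))
```

Two views agree. The case centre is at about (478,-264.5), yaw -0.123, flange z≈59, with the bail at about 1.72 rad. The lid's top edge is centred at about (439.5,281.5), z≈130, yaw -0.226. Next is an IK probe for the grasp, lay-down, regrasp and placing poses, before anything moves.

```bash
cat >> h.py <<'E'
CY=-0.123; CC=np.array([478.,-264.5]); cx_=np.array([np.cos(CY),np.sin(CY)]); cy_=np.array([-np.sin(CY),np.cos(CY)])
def down(psi): return [np.pi,0,psi]
def layori(u,th,flip):
    """tool along heading u (rad), th below horizontal; lid z up-side; flip: tool y = -lid z (False) or +lid z"""
    U=np.array([np.cos(u),np.sin(u),0]); up=np.array([0,0,1.]); tz=U*np.cos(th)-up*np.sin(th); lz=U*np.sin(th)+up*np.cos(th)
    ty=lz if flip else -lz; tx=np.cross(ty,tz); return list(R.from_matrix(np.stack([tx,ty,tz],1)).as_euler('xyz'))
E
python3 - <<'E'
from h import *
np.set_printoptions(precision=2,suppress=True)
ik=robot.inverse_kinematics
for fl,psi in((0,1.343),(1,1.343-np.pi)):
    print('grasp',fl,ik([443.4,280.6,88],down(psi)),ik([443.4,280.6,200],down(psi)))
    for u in(0,.5,-.5,1.57,-1.57):
      for th in(.6,.785,1.0):
        q=ik([400,20,95],layori(u,th,fl)); q2=ik([400,20,180],layori(u,th,fl)); print(u,th,None if q is None else np.array(q),q2 is not None)
for psi in(1.57,-1.57): print('regrasp',ik([430,20,20],down(psi)))
for psi in(np.pi/2+CY,-np.pi/2+CY): print('place',ik([478,-264.5,100],down(psi)))
E
```

```text
grasp 0 [ 0.35  0.34  1.77 -0.    1.03  0.58] [ 0.35  0.23  1.62 -0.    1.29  0.58]
0 0.6 None False
0 0.785 None True
0 1.0 [-0.48 -0.16  2.53  0.78  0.36  1.98] True
0.5 0.6 None False
0.5 0.785 None True
0.5 1.0 [-0.8  -0.07  2.46  0.83  0.78  1.22] True
-0.5 0.6 None False
-0.5 0.785 None True
-0.5 1.0 [ 0.02 -0.04  2.42 -0.86  0.36 -1.87] True
1.57 0.6 [-0.84  0.54  1.97  0.58  1.48  0.41] True
1.57 0.785 [-0.78  0.41  2.    0.54  1.37  0.51] True
1.57 1.0 [-0.68  0.28  2.03  0.46  1.25  0.65] True
-1.57 0.6 [ 0.46  0.56  1.91 -0.86  1.35 -0.6 ] True
-1.57 0.785 [ 0.38  0.44  1.95 -0.77  1.23 -0.74] True
-1.57 1.0 [ 0.25  0.31  1.99 -0.63  1.1  -0.95] True
grasp 1 [ 0.35  0.34  1.77  0.    1.03 -2.56] [ 0.35  0.23  1.62  0.    1.29 -2.56]
0 0.6 None False
0 0.785 None True
0 1.0 [-0.48 -0.16  2.53  0.78  0.36 -1.16] True
0.5 0.6 None False
0.5 0.785 None True
0.5 1.0 [-0.8  -0.07  2.46  0.83  0.78 -1.92] True
-0.5 0.6 None False
-0.5 0.785 None True
-0.5 1.0 [ 0.02 -0.04  2.42 -0.86  0.36  1.27] True
1.57 0.6 [-0.84  0.54  1.97  0.58  1.48 -2.73] True
1.57 0.785 [-0.78  0.41  2.    0.54  1.37 -2.64] True
1.57 1.0 [-0.68  0.28  2.03  0.46  1.25 -2.49] True
-1.57 0.6 [ 0.46  0.56  1.91 -0.86  1.35  2.54] True
-1.57 0.785 [ 0.38  0.44  1.95 -0.77  1.23  2.4 ] True
-1.57 1.0 [ 0.25  0.31  1.99 -0.63  1.1   2.19] True
regrasp [-0.21  0.3   2.06 -0.    0.78 -0.21]
regrasp [-0.21  0.3   2.06 -0.    0.78  2.93]
place [-0.71  0.36  1.7   0.    1.08 -0.59]
place [-0.71  0.36  1.7  -0.    1.08  2.55]
```

```bash
python3 - <<'E'
from h import *
p=[443.4,280.6]; o=down(1.343)
robot.move_ptp(p+[215],o); robot.move_gripper(.65)
print(robot.move_linear(p+[88],speed=100,f_stop=12), robot.current_tcp_pos())
grab('scene','g_s')
robot.move_gripper(0.0); print(robot.current_gripper_width()*93,robot.current_finger_force(),robot.current_contact_force())
robot.move_linear(p+[225],speed=80); robot.sleep(.2)
print(robot.current_gripper_width()*93,robot.current_contact_force(),robot.current_ft_torque(),robot.current_t())
a=grab('scene')['img'];b=grab('top')['img']
cv2.imwrite('pics/lift.png',np.hstack([cv2.resize(a[40:250,200:480],(400,300)),cv2.resize(b[120:330,60:340],(400,300))]))
E
```

```text
False [443.90531377 280.81317645  88.64961787]
13.755810579457476 30.00085026025772 [-0.09083373 -0.11201801  0.26455028]
13.830097071387513 [ 0.80316736  0.24115595 -3.46510104] [-0.02455273  0.03876962 -0.00247902] 6.5333
```

View pics/lift.png

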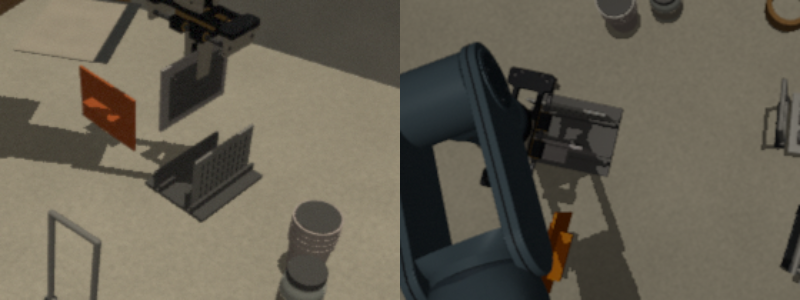

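The lid is held upright in the gripper at (195,90), 14 mm across plate and pad, and the sieve is undisturbed in the rack. Now I'll lay it down.

```bash
python3 - <<'E'
from h import *
o=layori(-1.57,.785,0)
robot.move_ptp([420,0,225],o)
print(robot.move_linear([420,0,90],speed=120,f_stop=6),robot.move_linear([420,0,45],speed=30,f_stop=3),robot.current_tcp_pos(),robot.current_contact_force())
robot.move_gripper(.85); robot.sleep(.3)
d=R.from_euler('xyz',robot.current_eef_rot()).as_matrix()[:,2]
p=np.array(robot.current_tcp_pos())
robot.move_linear(list(p-d*110),speed=60); robot.sleep(.3)
print(robot.current_t(),robot.current_contact_force())
robot.move_ptp([330,220,260],down(1.57))
grab('top','laid_t');grab('scene','laid_s')
b=cv2.imread('pics/laid_t.png');a=cv2.imread('pics/laid_s.png')
cv2.imwrite('pics/laid.png',cv2.convertScaleAbs(np.hstack([cv2.resize(b[160:265,220:360],(400,300),interpolation=cv2.INTER_CUBIC),cv2.resize(a[100:310,170:450],(400,300))]),alpha=1.4))
E
```

```text
False True [ 4.19950294e+02 -1.17435945e-01  5.52785763e+01] [0.66450983 0.26967515 2.26750581]
14.1 [-0.333375   -0.5482817  -0.19597775]
```

View pics/laid.png

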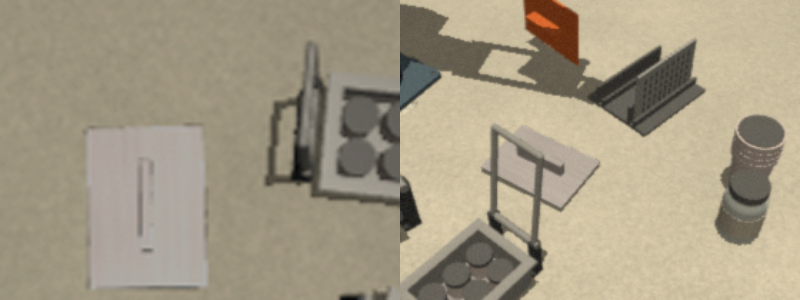

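The lid lies flat with the grip up. Plate corners in the composite's top panel are (88,127), (203,125), (207,286) and (91,288); the fin is at (146,203). I'll measure it from both views.

```bash
cat > lidm.py <<'E'
from h import *
np.set_printoptions(precision=2,suppress=True)
s,t=grab('scene'),grab('top')
k=.35
a=[(220+(x+.5)*k-.5,160+(y+.5)*k-.5) for x,y in[(88,127),(203,125),(207,286),(91,288)]]
b=[(170+(x-400+.5)*.7-.5,100+(y+.5)*.7-.5) for x,y in[(525,127),(600,165),(560,205),(483,168)]]
b=[b[i] for i in(1,2,3,0)]
qa,qb=quad(t['img'],a,2),quad(s['img'],b,2.5)
def rect(P):
    P=np.array(P)[:,:2]; y=P[0]+P[1]-P[2]-P[3]; return P.mean(0),np.arctan2(y[1],y[0]),np.linalg.norm(P-np.roll(P,-1,0),axis=1)
print('z',np.array([tri(t,p,s,q)[0][2] for p,q in zip(qa,qb)]))
for d,q in((t,qa),(s,qb)): print(*rect([plane(d,p,14) for p in q]))
E
python3 lidm.py
```

```text
z [ 5.67 12.32  3.88 17.13]
[417.27   3.63] 0.004386435094063404 [128.65 171.23 114.49 166.61]
[422.41   3.08] 0.005908210863201857 [123.85 166.99 123.61 175.38]
```

```bash
python3 - <<'E'
from h import *
o=down(0.005); p=[419.8,3.4]
robot.move_ptp(p+[110],o); robot.move_gripper(.5)
print(robot.move_linear(p+[18],speed=80,f_stop=6),robot.current_tcp_pos())
robot.move_gripper(0); print(robot.current_gripper_width()*93,robot.current_finger_force())
robot.move_linear(p+[300],speed=180); print(robot.current_contact_force())
q=list(CC); o=down(np.pi/2+CY)
robot.move_ptp(q+[300],o)
print(robot.move_linear(q+[95],speed=120,f_stop=8)); robot.sleep(.3)
print(robot.current_tcp_pos(),robot.current_eef_rot(),robot.current_contact_force(),robot.current_gripper_width()*93,robot.current_t())
a=grab('scene','hov_s')['img'];b=grab('top','hov_t')['img']
cv2.imwrite('pics/hov.png',cv2.convertScaleAbs(np.hstack([cv2.resize(b[165:255,305:425],(400,300),interpolation=cv2.INTER_CUBIC),cv2.resize(a[180:360,120:360],(400,300),interpolation=cv2.INTER_CUBIC)]),alpha=1.4))
E
```

```text
False [420.19408004   3.29464562  18.37541639]
11.651853812945426 30.00054895877838
[ 0.21464684 -0.45702006 -4.85419523]
False
[ 478.09038036 -264.57733607   95.23863581] [3.14123879e+00 2.28383281e-04 1.44777901e+00] [-0.45085923 -1.32796727 -3.85408849] 11.743337722197797 24.6
```

View pics/hov.png

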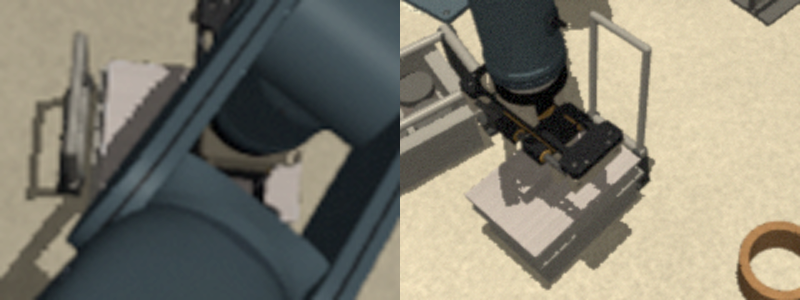

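In scene the lid hovers level over the case, front corners at (466,195) and (545,262) in the composite, and the gripper is clear of the bail. I'll measure the lid's -y and +x top edges in the scene view alone, where the case centre read (479.15,-264.5).

```bash
python3 - <<'E'
from h import *
np.set_printoptions(precision=2,suppress=True)
s=grab('scene')
C=np.array([479.15,-264.5]); off=np.array([-.0,0])
def P3(x,y,z): return np.append(CC+cx_*x+cy_*y,z)
for z,n in((91.2,'top face'),(85.2,'plate underside')):
  for nm,A,B,ax in(('-y edge',(-62,-85),(62,-85),cy_),('+x edge',(62,-85),(62,60),cx_)):
    a,b=proj(s,P3(*A,z)),proj(s,P3(*B,z))
    l=edge(s['img'],a,b,4,lo=.08,hi=.6 if nm[0]=='+' else .92)
    v=[]
    for u in(.15,.5,.85) if nm[0]=='-' else (.1,.3,.5):
        m=a+(b-a)*u; m=l[0]+l[1]*np.dot(m-l[0],l[1]); v.append(np.dot(plane(s,m,z)[:2]-C,ax))
    print(n,nm,a,b,np.array(v))
im=s['img'].copy()
im=cv2.resize(im[280:360,145:252],(800,598),interpolation=cv2.INTER_CUBIC)
cv2.imwrite('pics/hovc.png',cv2.convertScaleAbs(im,alpha=1.4))
E
```

```text
top face -y edge [158.86 295.1 ] [201.45 332.86] [-88.11 -87.91 -87.73]
top face +x edge [201.45 332.86] [256.   281.71] [62.93 61.08 59.16]
plate underside -y edge [159.55 296.74] [201.96 334.41] [-87.87 -86.96 -86.08]
plate underside +x edge [201.96 334.41] [256.2  283.39] [59.57 58.35 57.09]
```

View pics/hovc.png

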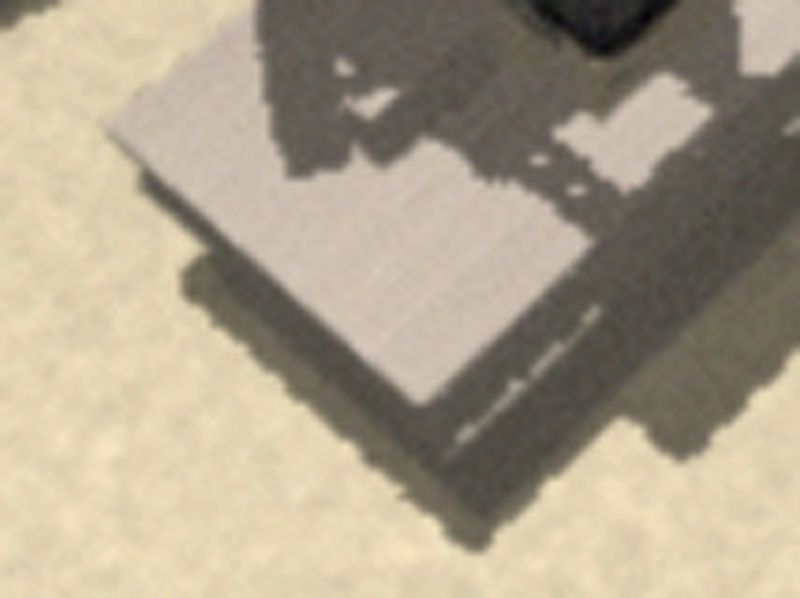

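The crop shows the plate's top face cleanly: left corner (105,125), front corner (420,405), and the +x edge unshadowed up to about (590,245). The lid sits about 2.9 mm too far to -y. I'll re-measure x on the clean stretch, correct, and lower it.

```bash
python3 - <<'E'
from h import *
np.set_printoptions(precision=2,suppress=True)
s=grab('scene'); C=np.array([479.15,-264.5]); z=91.2
P3=lambda x,y:np.append(CC+cx_*x+cy_*y,z)
a,b=proj(s,P3(62,-88)),proj(s,P3(62,-45))
l=edge(s['img'],a,b,2.5,lo=.1,hi=.9); v=[]
for u in(.1,.5,.9):
    m=a+(b-a)*u; m=l[0]+l[1]*np.dot(m-l[0],l[1]); v.append(np.dot(plane(s,m,z)[:2]-C,cx_))
print('x edge',np.array(v))
dx=np.clip(62-np.mean(v),-1.5,1.5)
T=CC+cx_*dx+cy_*2.9; print(dx,T)
robot.move_linear(list(T)+[95]); 
print(robot.move_linear(list(T)+[64],speed=30,f_stop=8),robot.current_tcp_pos(),robot.current_contact_force(),robot.current_ft_torque(),robot.current_t())
E
```

```text
x edge [61.84 61.92 62.  ]
0.07956568942120157 [ 478.43 -261.63]
True [ 478.22 -261.47   69.9 ] [-0.11 -0.56  3.7 ] [-0.08 -0.03  0.04] 25.8333
```

It is at seated height (TCP 69.9). Now I'll release, lift, and check the seating from both views.

```bash
python3 - <<'E'
from h import *
np.set_printoptions(precision=2,suppress=True)
p=list(robot.current_tcp_pos()); robot.move_gripper(.35); robot.sleep(.2)
robot.move_linear([p[0],p[1],310],speed=200)
q=list(CC+cy_*160)
robot.move_gripper(0); robot.move_linear(q+[310],speed=200)
s=grab('scene','seat_s');t=grab('top','seat_t')
P3=lambda x,y,z:np.append(CC+cx_*x+cy_*y,z)
K=[(62,85),(62,-85),(-62,-85),(-62,85)]
for d,n in((s,'scene'),(t,'top')):
    try:
        g=quad(d['img'],[proj(d,P3(x,y,66)) for x,y in K],3,lo=.1,hi=.8)
        W=np.array([plane(d,c,66)[:2] for c in g]);print(n,W.mean(0),np.linalg.norm(W-np.roll(W,-1,0),axis=1))
    except Exception as e: print(e)
print(robot.current_t(),robot.current_contact_force())
im=np.hstack([cv2.resize(s['img'][165:360,120:380],(400,300),interpolation=cv2.INTER_CUBIC),cv2.resize(t['img'][165:255,305:425],(400,300),interpolation=cv2.INTER_CUBIC)])
cv2.imwrite('pics/seat.png',cv2.convertScaleAbs(im,alpha=1.3))
E
```

```text
scene [ 478.6  -264.21] [168.15 123.67 172.61 124.33]
top [ 477.13 -264.08] [157.5  123.98 181.02 122.07]
29.6917 [-0.15  0.33  0.25]
```

View pics/seat.png

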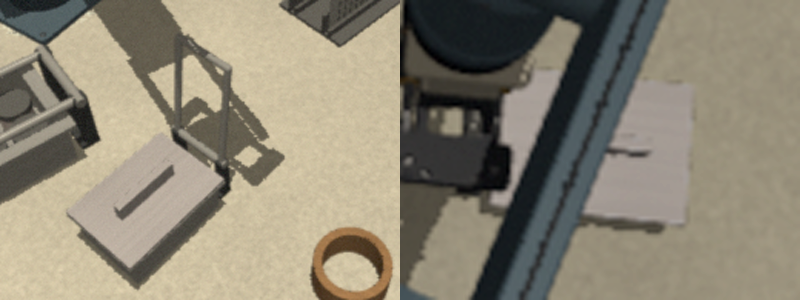

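The lid is flush on the case (composite corners (68,213) to (228,182)) with the bail still upright at (205,55). The lid's centre is within about 1 mm of the case's. Next I'll push the bail over.

```bash
python3 - <<'E'
from h import *
np.set_printoptions(precision=2,suppress=True)
def bar(f): return 100-168*np.cos(f),71+168*np.sin(f)
def T(y,z): return list(CC+cy_*y)+[z]
print(robot.move_linear(T(160,222),speed=100,f_stop=4))
print('contact',robot.move_linear(T(115,222),speed=40,f_stop=2.5),np.dot(np.array(robot.current_tcp_pos())[:2]-CC,cy_),robot.current_contact_force())
fm=0
for f in np.arange(1.6,.79,-.1):
    y,z=bar(f); robot.move_linear(T(y+11,z-14),speed=90); fm=max(fm,np.linalg.norm(robot.current_contact_force()))
print(fm,robot.current_contact_force(),robot.current_t())
y,z=bar(.8)
robot.move_linear(T(y+30,z-10),speed=100);robot.move_linear(T(y+30,z+30),speed=120); robot.move_linear(T(y-3,z+30),speed=120)
print('top contact',robot.move_linear(T(y-3,z-25),speed=50,f_stop=2.5),robot.current_tcp_pos()[2],'expect',z+5)
s=grab('scene')['img']; cv2.imwrite('pics/bail.png',cv2.resize(s[165:360,120:380],(800,600),interpolation=cv2.INTER_CUBIC))
E
```

```text
False
contact True 137.8166631494962 [0.84 1.51 0.35]
1.1682427329360374 [ 0.76 -0.12  0.64] 34.45
top contact True 190.15360500616237 expect 196.5158232711198
```

View pics/bail.png

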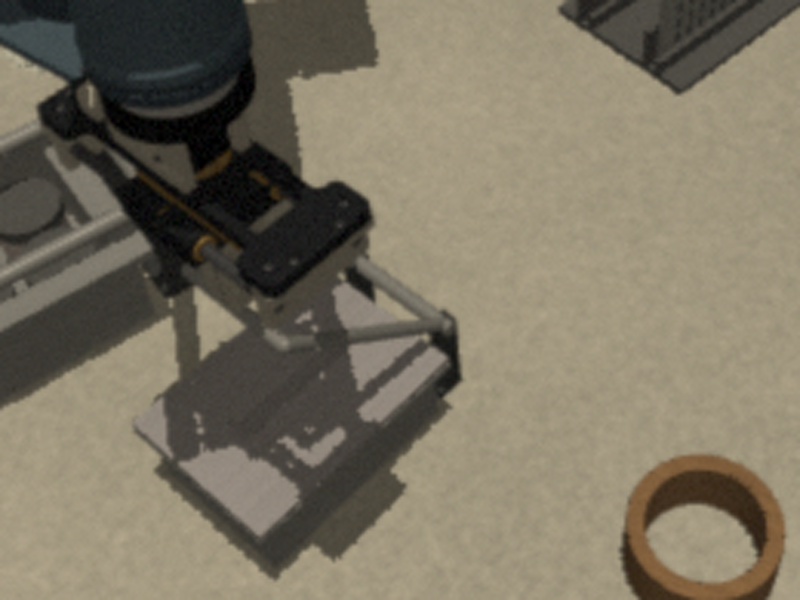

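The bail is swung halfway, its bar under the fingertips at about (285,340), and the lid is still seated. Now I'll follow the arc down, press, retreat and check.

```bash
python3 - <<'E'
from h import *
np.set_printoptions(precision=2,suppress=True)
def T(y,z): return list(CC+cy_*y)+[z]
fm=0
for f in np.arange(.72,.05,-.08):
    y,z=100-168*np.cos(f),71+168*np.sin(f)
    robot.move_linear(T(y-2,z+4),speed=80); fm=max(fm,np.linalg.norm(robot.current_contact_force()))
print('max',fm)
print(robot.move_linear(T(-68,66),speed=25,f_stop=20),robot.current_tcp_pos(),robot.current_contact_force()); robot.sleep(.2)
robot.move_linear(T(-68,300),speed=200)
robot.move_ptp([330,120,300],down(1.57)); robot.sleep(.2)
s=grab('scene');t=grab('top')
P3=lambda x,y,z:np.append(CC+cx_*x+cy_*y,z)
for d in(s,t): print('bar ends expected',proj(d,P3(-42,-68,71)),proj(d,P3(42,-68,71)))
print(robot.current_t(),robot.current_contact_force())
im=np.hstack([cv2.resize(s['img'][215:365,120:320],(400,300),interpolation=cv2.INTER_CUBIC),cv2.resize(t['img'][165:255,305:425],(400,300),interpolation=cv2.INTER_CUBIC)])
cv2.imwrite('pics/end.png',cv2.convertScaleAbs(im,alpha=1.3))
E
```

```text
max 1.265474287784665
True [ 469.95 -333.41   76.24] [-0.86  0.82  7.68]
bar ends expected [174.33 300.52] [202.76 325.36]
bar ends expected [385.33 223.88] [387.2  195.24]
43.3333 [-0.96 -0.53  0.21]
```

View pics/end.png

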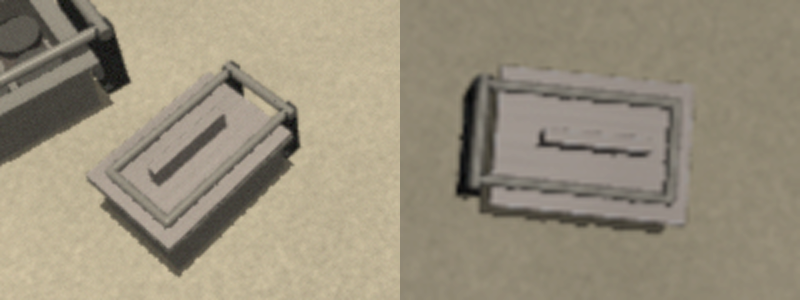

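The bail lies flat on the lid with its crossbar ends at (109,172) and (168,217), as predicted. The press stopped at z=76.2 against 76 for fully down.

```bash
python3 -c "
from bench import robot
print(robot.hand_in())"
```

```text
the job is handed in; nothing more can be done
None
```

The lid was laid flat on the bench, let go, retaken by its grip and seated on the case, then the bail was pressed right down; I handed the job in at about 43 s, and no verdict was returned.

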